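# Switch on the altar lamp for the evening

## Task

Light the altar lamp: first push the long lever of the main switch box over until it snaps to its other side, then push over the lever on the lamp's foot in the same way. Only push the levers: do not lift the lamp or shove it along the shelf, leave the look-alike box with the short lever off, and let everything else stand where it is.

Things in the scene. Friction and masses are not known exactly. Their poses are not given: they have to be found in the camera images.
- main_box: the main supply: fixed white switch box, 90 x 90 mm and 46 mm high, with an aluminium top plate. Origin: centre of the underside; z up. Its lever turns about a pivot at the middle of the top face (46 mm above the origin) and leans to the box's -x (the robot's side at yaw 0) when off, to its +x when on. It carries the LONG lever (52 mm)
- main_lever (a joint): the long lever of the main supply box, rad: 0 = off (leaning 0.42 rad to the box's -x), 0.42 = upright, 0.84 = on (leaning 0.42 rad to the box's +x). An over-centre spring drives it to whichever side of upright it is on; leaving the off stop takes about 0.15 N m (roughly 3 N at the tip, 6 N half-way along), falling to nothing at upright
- main_lever_tip (a point): centre of the 13 mm ball at the end of the long lever, 45.5 mm from its pivot; the stem is a black 9 mm rod
- short_box: a look-alike that feeds something else and must be left off: fixed white switch box, 90 x 90 mm and 46 mm high, with an aluminium top plate. Origin: centre of the underside; z up. Its lever turns about a pivot at the middle of the top face (46 mm above the origin) and leans to the box's -x (the robot's side at yaw 0) when off, to its +x when on. It carries the SHORT lever (26 mm)
- short_lever (a joint): the short lever, rad: 0 = off (as found), 0.84 = on; also an over-centre toggle
- lamp: the loose LED lamp, 1.0 to 1.4 kg: grey foot 160 mm along its x, 120 mm along its y, 38 mm high, on rubber; a post with a white flame-shaped head stands at x = +55 mm, y = 0 (50 mm across, top at 185 mm). The lever pivots on the foot's top face at x = -50 mm, y = 0, z = 38 mm, and leans to the lamp's -y when off, to its +y when on. Origin: centre of the underside; z up. At yaw 0 its x points away from the robot and its y to the robot's left
- lamp_lever (a joint): the lamp's lever, rad: 0 = off (leaning 0.42 rad to the lamp's -y), 0.42 = upright, 0.84 = on (leaning 0.42 rad to the lamp's +y). Over-centre spring; leaving the off stop takes about 0.08 N m (roughly 2 N at the tip, 4 N half-way along). Pushing it hard against a stop slides the lamp
- lamp_lever_tip (a point): centre of the 13 mm ball at the end of the lamp's lever, 39.5 mm from its pivot; the stem is a black 9 mm rod
- cup_left: loose plain steel offering cup, 52 mm across the rim, 46 mm high, standing; origin: centre of the underside. A bystander
- cup_right: loose plain steel offering cup, 52 mm across the rim, 46 mm high, standing; origin: centre of the underside. A bystander
- figure_stand: loose clear acrylic figure stand, 60 x 80 mm, 68 mm high; origin: centre of the underside. A bystander
- lotus: loose plastic lotus ornament, about 80 mm across and 60 mm high; origin: centre of the underside. A bystander
- incense_pot: loose blue ceramic bowl-shaped incense pot, 72 mm across, 55 mm high; origin: centre of the underside. A bystander
- dish: loose white ceramic dish, 90 mm across, 22 mm high; origin: centre of the underside. A bystander

How it is judged:
By the outcome, as a careful person would: the job done as asked, in the order asked, and still so for the second after the job is handed in, with the robot touching nothing.
It also fails if it takes over 48 s, if anything falls off the work surface, if the arm or the gripper's body presses on something with over 40 N, if the wrist force passes 120 N, or if a joint passes its speed limit or range.

## Robot

A 6-joint arm with a two-finger parallel gripper is mounted at the origin on the work surface. World frame = base frame: x ahead of the robot, y to its left, z up, the work surface at z = 0. Lengths are in mm, angles in rad, forces in N, time in s.
With the tool pointing down it reaches from about 275 to 750 mm from the base axis. Payload 10.2 kg.
Tool frame: the origin (TCP) lies midway between the tips of the shut fingers; the grasp point (between the pads) lies 19 mm behind it; z points along the fingers, y is the direction in which the jaws open and shut (so a half turn about z gives the same grasp; the last joint's range is limited). The gripper opens to 85 mm and grips with 20 to 120 N. Pads are 22 mm wide; open, the fingers measure 114 mm over their backs; the gripper's body (76 mm by 85 mm) begins 54 mm behind the grasp point. The pads swing forward as they close: fully open they stand 13 mm farther back than shut.
Start: joints at [-1.437, 0.313, 1.498, -0, 1.331, -0.223], TCP at [183.358, -491.946, 191.294] pointing down, gripper open.
Joint ranges: [-2.94, 2.94], [-0.97, 2.17], [0.19, 2.56], [-1.23, 4.37], [0.02, 3.11], [-2.88, 2.88]. Speed limits (rad/s): [2.39, 2.39, 3.01, 3.14, 3.14, 3.14].

## Interface

Orientations are given as a unit quaternion [w, x, y, z].
In Python, from rig import sense, optics, ctrl gives the robot as it stands.
- The arm moves only by the tool play_rows, never from a script. Its argument "plan" is a list of rows, each a list of 7 numbers: the shift along the world's x, y, z in mm, then the turn, a rotation vector about the world's x, y, z in rad, then the opening, from -1 (shut) to 1 (fully open), so that 0 is half open. A call has 1 to 5 rows; each row shifts and turns the pose as measured when the row begins; what a row does not reach is not made up. A row lasts 1/12 s, in which the tool goes at most 41.7 mm and 7.16 degrees, less where a joint would pass 70% of its speed; a pose out of reach is approached as far as the arm can. A call is refused whole if a number of a shift passes 41.7 or a number of a turn 0.125, either way. A call with a gripper value outside its range is refused whole. The fingers move at their own pace and stop on an object; "grip_force" is the grip in N (left out, the last holds). Time passes only in rows, so rows that do not move let the fingers close. It gives the time, the measured TCP pose, the force and the opening at its end, in the units of the state.
- sense(): the state, without advancing time (a new reading comes with each control period).
- optics.capture(name): name is "scene" or "side" or "wrist"; returns a dict with "img" (400x640x3 uint8, blue, green, red), "fx", "fy", "cx", "cy" (pixels), "dist" ([k1, k2, p1, p2, k3] as OpenCV has them; the pictures are not rectified), "world_to_cam" (4x4, takes a point from world to camera coordinates). Camera axes: x right, y up, looking along -z (the intrinsics and any distortion apply to the point x, -y, -z); pixel columns grow to the right and rows downward; lengths in mm; the calibration is good to about 2 mm. A picture is of the moment at which its call begins. There is no depth.
- ctrl.finish_job(): hands the job in, once; it reports no verdict.
The state is a dict: "time_s": time; "joints": joint angles; "dq": joint speeds; "tau": joint torques, N m; "eef_pos": TCP position; "ee_rot": TCP orientation; "force": force on the tool from outside, world axes, zero at the start; "wrist_torque": the same for the moment, N m; "grip_width": opening from 0.0 (shut) to 1.0 (fully open).
Only numpy, scipy, OpenCV 4.12 (cv2) and the standard library are available. Lean on these libraries where they do the work, as an engineer would, in place of code of your own. Each camera call takes 0.05 s, during which the arm holds its last target. There are 200 camera calls.

## Working session

There is one attempt and no reset: what is moved stays moved. The work goes in short steps, Python scripts to look and compute and a tool call to move; the robot and the scene stay as the last step left them, time stands still between calls to the robot, and variables do not carry over. Pictures are saved under pics/ and viewed, about 8 in all and at most 12, crops included, and the job is handed in when it is done.

Besides the shell and the picture viewer there is one more tool, called after "Call:" as name(argument=value, ...), one argument or row to a line, values as JSON. play_rows: Moves the arm, as the interface text tells. Its arguments: {"type":"object","properties":{"plan":{"type":"array"},"grip_force":{"type":"number"}},"required":["plan"]}

```bash
mkdir -p pics
python3 - <<'E'
from rig import sense, optics
import cv2,json
import numpy as np
for n in("scene","side"):
    d=optics.capture(n);cv2.imwrite(f"pics/{n}0.png",d["img"])
    d2={k:np.array(v).tolist() for k,v in d.items() if k!="img"};json.dump(d2,open(n+".json","w"))
    M=np.array(d["world_to_cam"]);print(n,-M[:3,:3].T@M[:3,3],d["fx"],d["dist"])
s=sense();print(s["time_s"],s["eef_pos"],s["ee_rot"],s["force"],s["grip_width"])
E
```

```text
scene [1131.25225884  385.42827268  678.72028886] 427.5598206018716 [-0.02583073  0.          0.          0.          0.        ]
side [ 572.7449909  -731.48067681  924.9009269 ] 419.7915714684298 [0.01473114 0.         0.         0.         0.        ]
0.1 [ 183.33280687 -491.67247564  190.8170066 ] [-5.57327679e-04  9.84125922e-01  1.77470725e-01  2.06417150e-05] [-0.26533388  0.48383196 -0.129249  ] 0.9966897793764321
```

View pics/scene0.png

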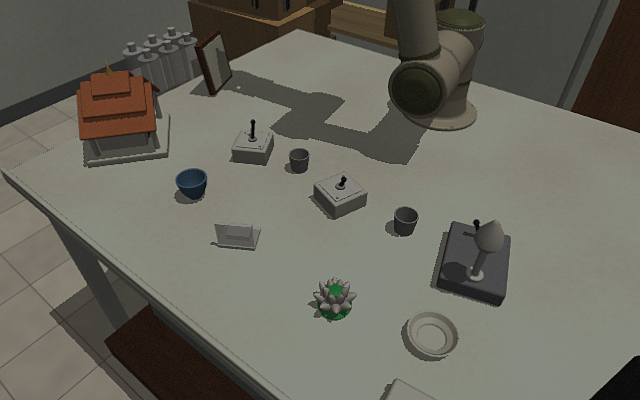

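View pics/side0.png

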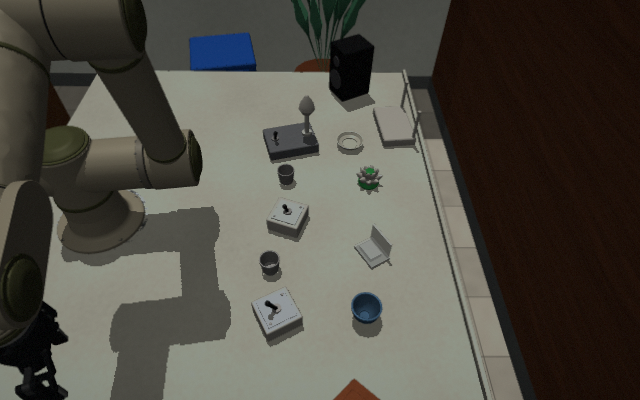

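The scene view shows the long-lever box at (253,147) with its ball at about (253,122). The short box is at (340,195) and the lamp at (475,262) with its lever ball at about (477,224). In the side view the long-lever box is at (278,312), the short box at (288,217) and the lamp lever at (276,134). Next I enlarge crops to get precise pixels.

Run:
```python
import cv2,numpy as np
a=cv2.imread("pics/scene0.png");b=cv2.imread("pics/side0.png")
f=lambda im,x,y,w,h:cv2.resize(im[y:y+h,x:x+w],None,fx=5,fy=5,interpolation=cv2.INTER_CUBIC)
# each 400x300
t=np.hstack([f(a,220,112,64,56),f(a,434,212,80,56)]);u=np.hstack([f(b,248,282,64,56),f(b,258,106,80,56)])
cv2.imwrite("pics/crop0.png",np.vstack([t,u]))
```

```text
(no output)
```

View pics/crop0.png

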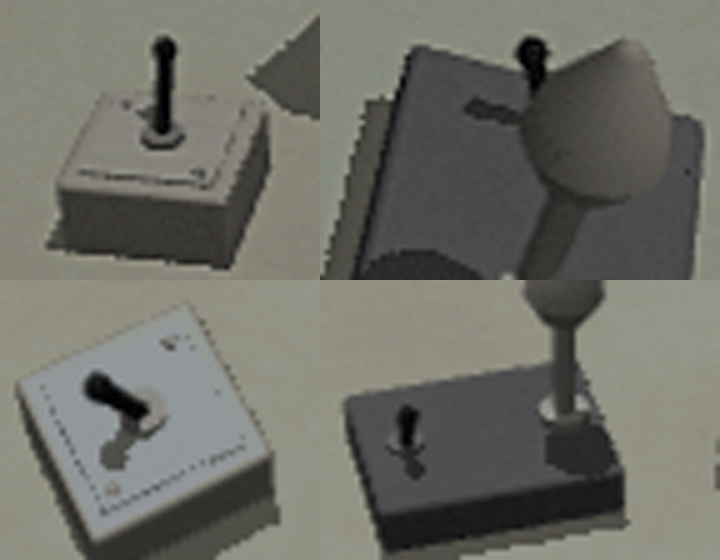

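```bash
cat > h.py <<'E'
import json,cv2,numpy as np
def ray(n,p,d=None):
    d=d or json.load(open(n+".json"));K=np.array([[d["fx"],0,d["cx"]],[0,d["fy"],d["cy"]],[0,0,1]])
    u=cv2.undistortPoints(np.array([[p]],float),K,np.array(d["dist"]))[0,0]
    M=np.array(d["world_to_cam"]);R=M[:3,:3];v=R.T@np.array([u[0],-u[1],-1]);return -R.T@M[:3,3],v/np.linalg.norm(v)
def plane(n,p,z,d=None):
    c,v=ray(n,p,d);return (c+v*(z-c[2])/v[2]).round(1)
def tri(l):
    A=0;b=0
    for n,p in l:
        c,v=ray(n,p);P=np.eye(3)-np.outer(v,v);A=A+P;b=b+P@c
    return np.linalg.solve(A,b).round(1)
E
python3 - <<'E'
from h import *
sc=[plane("scene",p,46) for p in[(231.6,149),(241,130.4),(274,134.4),(264.4,152.6)]]
si=[plane("side",p,46) for p in[(251.4,303),(285.4,287),(302,317),(267.4,334)]]
print("main scene",*sc,np.mean(sc,0));print("main side",*si,np.mean(si,0))
print("pivot",plane("scene",(252.4,139.6),46),plane("side",(277,308.4),46),"ball",tri([("scene",(252.4,121.2)),("side",(267.4,303.2))]),plane("side",(267.4,303.2),87.5))
l=[plane("side",p,38) for p in[(263,130),(270,152.4),(318.4,144.4),(309.6,122.4)]]
print("lamp",*l,np.mean(l,0));print(plane("scene",(453,221.6),38),plane("scene",(510.6,236.4),38))
print("pivot",plane("side",(275,138.4),38),"post",plane("side",(306.6,132),38),"ball",tri([("scene",(476.4,221.6)),("side",(275.4,132.4))]),plane("side",(275.4,132.4),74))
for n,p in[("short",(288,212)),("cupR?",(270,258)),("cup2",(286,170))]: print(n,plane("side",p,46))
E
```

```text
main scene [ 562.1 -306.1   46. ] [ 487.8 -346.3   46. ] [ 449.  -264.3   46. ] [ 523.5 -230.5   46. ] [ 505.6 -286.8   46. ]
main side [ 441.9 -279.3   46. ] [ 517.9 -238.2   46. ] [ 558.  -313.7   46. ] [ 483.3 -353.    46. ] [ 500.275 -296.05    46.   ]
pivot [ 500.6 -292.9   46. ] [ 501.  -292.8   46. ] ball [ 483.6 -302.5   89.4] [ 482.9 -301.2   87.5]
lamp [422.5 341.8  38. ] [451.9 235.   38. ] [602.1 273.2  38. ] [574.2 382.3  38. ] [512.675 308.075  38.   ]
[455.7 239.   38. ] [423.9 350.2  38. ]
pivot [463.8 300.8  38. ] post [564.5 333.1  38. ] ball [468.1 284.6  76.2] [467.9 287.1  74. ]
short [516.2  -9.9  46. ]
cupR? [ 476.7 -157.4   46. ]
cup2 [504.8 150.5  46. ]
```

Call:
play_rows(
  plan=[
    [25, 16, -3, 0, 0, 0.03, -1],
    [30, 19, -6, 0, 0, 0.03, -1],
    [30, 19, -6, 0, 0, 0.03, -1],
    [30, 19, -6, 0, 0, 0.03, -1],
    [30, 19, -6, 0, 0, 0.01, -1],
  ],
)

```text
time_s: 0.52
eef_pos: [328.0, -399.0, 162.1]
ee_rot: [-0.001, 0.971, 0.239, -0.001]
force: [-0.1, 0.2, 0.9]
grip_width: 0.299
```

Call:
play_rows(
  plan=[
    [27, 18, -3, 0, 0, 0, -1],
    [27, 18, -10, 0, 0, 0, -1],
    [27, 18, -20, 0, 0, 0, -1],
    [18, 12, -25, 0, 0, 0, -1],
    [0, 0, -20, 0, 0, 0, -1],
  ],
)

```text
time_s: 0.93
eef_pos: [436.4, -325.6, 83.0]
ee_rot: [0.001, 0.97, 0.242, 0.001]
force: [0.3, -0.8, -0.5]
grip_width: -0.0
```

Run:
```python
from rig import sense, optics
import cv2,numpy as np
s=sense();print(s["time_s"],s["eef_pos"],s["force"],s["grip_width"])
f=lambda im,x,y,w,h:cv2.resize(im[y:y+h,x:x+w],None,fx=4,fy=4,interpolation=cv2.INTER_CUBIC)
a=optics.capture("scene")["img"];b=optics.capture("side")["img"]
cv2.imwrite("pics/a1.png",np.hstack([f(a,200,60,100,120),f(b,210,230,100,120)]))
```

```text
0.9333 [ 436.38950205 -325.63250868   82.98236213] [ 0.31840444 -0.8157632  -0.54707312] -0.0001285021449499629
```

View pics/a1.png

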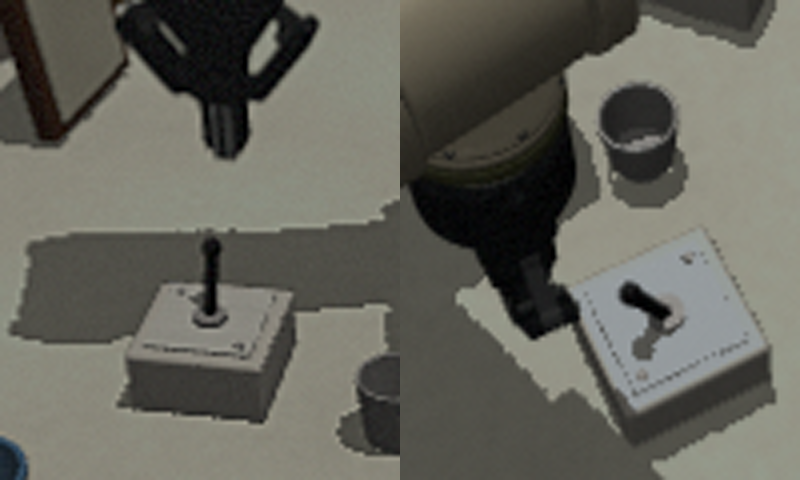

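The shut fingertip is at (225,150) in the left (scene) crop, with the lever upright in the image below it. In the side crop the tip is at about (550,320) and the ball at (630,292). I check the sideways alignment with the projection.

Run:
```python
from h import *
print(plane("scene",(256.3,99),83),plane("side",(210+152/4,230+322/4),83))
def proj(n,P):
    d=json.load(open(n+".json"));M=np.array(d["world_to_cam"]);c=M[:3,:3]@P+M[:3,3];print(n,d["cx"]+d["fx"]*c[0]/-c[2],d["cy"]+d["fy"]*c[1]/c[2])
for n in("scene","side"): proj(n,np.array([436.4,-325.6,83])); proj(n,np.array([484.,-302,87.5]))
```

```text
[ 388.1 -379.7   83. ] [ 441.7 -316.    83. ]
scene 258.7164069558146 112.45193959651418
scene 252.649653709241 121.75499095215133
side 245.1912912659052 314.48570789036023
side 267.93595270326506 303.45212975361443
```

Run:
```python
from h import *
from rig import sense, optics
for q in [(243.8,313),(246,310),(250,307)]:
    P=tri([("scene",(256.3,98.8)),("side",q)]);r=[np.linalg.norm(np.cross(P-c,v)) for c,v in(ray("scene",(256.3,98.8)),ray("side",q))];print(P,r)
s=sense();print(s["time_s"],s["eef_pos"])
f=lambda im,x,y,w,h:cv2.resize(im[y:y+h,x:x+w],None,fx=5,fy=5,interpolation=cv2.INTER_CUBIC)
a=optics.capture("scene");print(np.abs(np.array(a["world_to_cam"])-np.array(json.load(open("scene.json"))["world_to_cam"])).max())
g=lambda im:cv2.convertScaleAbs(im,alpha=2.5,beta=20)
b=optics.capture("side")["img"];w=optics.capture("wrist")["img"]
cv2.imwrite("pics/a2.png",np.hstack([f(g(a["img"]),225,65,60,80),f(g(b),215,255,60,80)])[:, :600]);cv2.imwrite("pics/w2.png",w)
```

```text
[ 435.5 -336.   117.6] [np.float64(4.01970161923771), np.float64(4.042825555348859)]
[ 440.1 -331.2  121.3] [np.float64(3.9820956326354677), np.float64(3.902770118723953)]
[ 447.2 -325.7  125.6] [np.float64(5.368275121239147), np.float64(5.290831982456735)]
1.0333 [ 433.29616106 -326.13799728   81.48939093]
0.0
```

View pics/a2.png

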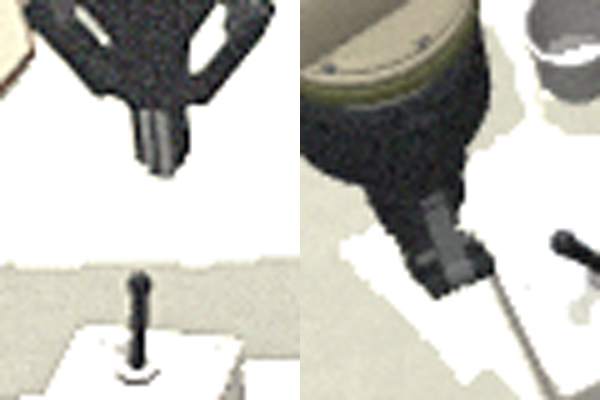

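In the brightened crops the visible fingertip ends at about (257,100) in scene and (242–254,309–315) in side. That triangulates to z≈118, while the reported TCP z is 82. I cross-check with the wrist camera, overlaying the points where they should appear.

Run:
```python
from h import *
from rig import sense, optics
s=sense();print(s["eef_pos"])
d=optics.capture("wrist");M=np.array(d["world_to_cam"]);print("cam",-M[:3,:3].T@M[:3,3],"fwd",-M[2,:3],d["fx"],d["dist"])
im=d["img"].copy();F=np.diag([1,-1,-1]);R=F@M[:3,:3];t=F@M[:3,3]
K=np.array([[d["fx"],0,d["cx"]],[0,d["fy"],d["cy"]],[0,0,1]])
P=[(484,-301.5,87.5),(501,-293,46),(442,-279,46),(518,-238,46),(558,-313,46),(483,-353,46),s["eef_pos"]]
px=cv2.projectPoints(np.array(P,float),cv2.Rodrigues(R)[0],t,K,np.array(d["dist"]))[0][:,0];print(px.round())
for i,p in enumerate(px):
    if abs(p).max()<2000: cv2.drawMarker(im,tuple(int(v) for v in p),(0,0,255) if i<6 else (0,255,0),0,16,1)
cv2.imwrite("pics/w3.png",im)
```

```text
[ 433.90660507 -329.39846318   85.83269813]
cam [ 496.43265272 -294.58948946  268.9805789 ] fwd [-0.24576865 -0.13547037 -0.95981537] 276.10550424513707 [-0.02939913  0.          0.          0.          0.        ]
[[317. 141.]
 [317. 111.]
 [269. 170.]
 [262.  54.]
 [377.  53.]
 [372. 167.]
 [319. 223.]]
```

View pics/w3.png

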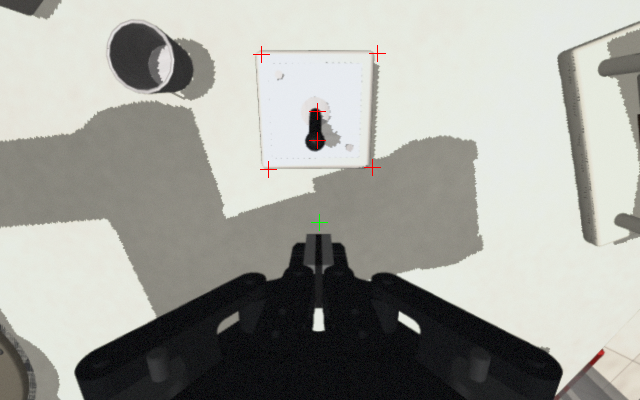

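Call:
play_rows(
  plan=[
    [10, 5, -12, 0, 0, 0, -1],
    [12, 7, 0, 0, 0, 0, -1],
    [11, 6, 0, 0, 0, 0, -1],
    [6, 3, 0, 0, 0, 0, -1],
    [0, 0, 0, 0, 0, 0, -1],
  ],
)

```text
time_s: 1.65
eef_pos: [476.0, -310.3, 76.1]
ee_rot: [0.006, 0.972, 0.237, 0.003]
force: [0.9, -0.2, -0.0]
grip_width: 0.004
```

Run:
```python
from h import *
from rig import sense, optics
s=sense();print(s["time_s"],s["eef_pos"],s["force"])
g=lambda im:cv2.convertScaleAbs(im,alpha=2,beta=20)
f=lambda im,x,y,w,h:cv2.resize(im[y:y+h,x:x+w],None,fx=5,fy=5,interpolation=cv2.INTER_CUBIC)
a=optics.capture("scene")["img"];b=optics.capture("side")["img"];w=optics.capture("wrist")["img"]
cv2.imwrite("pics/a4.png",np.hstack([f(g(a),225,80,60,80),f(g(b),235,265,60,80),cv2.resize(w[60:280,260:370],(200,400))]))
```

```text
1.65 [ 476.03273422 -310.28758916   76.05209214] [ 0.86523633 -0.16523732 -0.00186209]
```

View pics/a4.png

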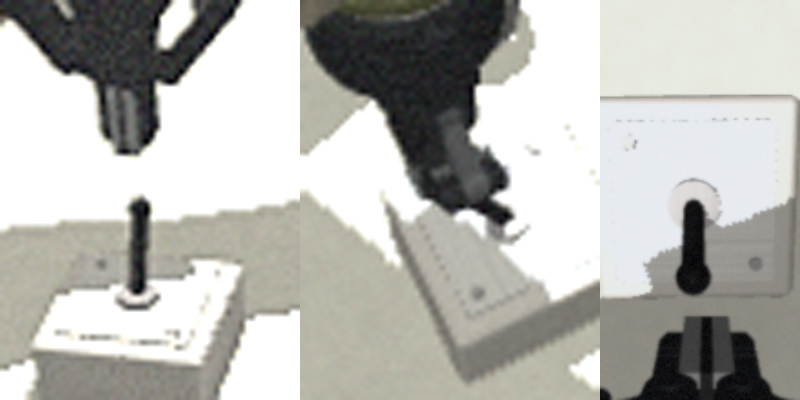

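The lever has not moved and there is no contact force. The tip at (128,152) in the scene crop is above and short of the ball at (138,205), so the real fingertips sit higher than the reported TCP. I estimate the offset now.

Run:
```python
from h import *
from rig import optics
d=optics.capture("wrist");c,v=ray("w",(319,234),d)
for z in (76,90,100,105,110,115,120):
    P=plane("scene",(250.6,110),z); Q=plane("w",(319,234),z,d); S=plane("side",(235+150/5,265+203/5),z)
    g=lambda P:(round((P[0]-476)*.88+(P[1]+310.3)*.47,1),round(-(P[0]-476)*.47+(P[1]+310.3)*.88,1))
    print(z,"scene",g(P),"wrist front edge",g(Q),"side",g(S))
```

```text
76 scene (np.float64(-62.4), np.float64(-23.4)) wrist front edge (np.float64(-10.1), np.float64(0.3)) side (np.float64(5.1), np.float64(7.8))
90 scene (np.float64(-40.0), np.float64(-15.8)) wrist front edge (np.float64(-4.0), np.float64(0.4)) side (np.float64(3.1), np.float64(0.9))
100 scene (np.float64(-24.0), np.float64(-10.4)) wrist front edge (np.float64(0.4), np.float64(0.5)) side (np.float64(1.7), np.float64(-4.2))
105 scene (np.float64(-16.0), np.float64(-7.7)) wrist front edge (np.float64(2.6), np.float64(0.6)) side (np.float64(1.0), np.float64(-6.6))
110 scene (np.float64(-8.0), np.float64(-5.0)) wrist front edge (np.float64(4.7), np.float64(0.6)) side (np.float64(0.3), np.float64(-9.2))
115 scene (np.float64(0.0), np.float64(-2.3)) wrist front edge (np.float64(6.9), np.float64(0.7)) side (np.float64(-0.4), np.float64(-11.7))
120 scene (np.float64(8.1), np.float64(0.4)) wrist front edge (np.float64(9.1), np.float64(0.7)) side (np.float64(-1.1), np.float64(-14.1))
```

Call:
play_rows(
  plan=[
    [-20, -9, 0, 0, 0, 0, -1],
    [-19, -8, -5, 0, 0, 0, -1],
    [0, 0, -18, 0, 0, 0, -1],
    [0, 0, -14, 0, 0, 0, -1],
    [0, 0, 0, 0, 0, 0, -1],
  ],
)

```text
time_s: 2.27
eef_pos: [432.6, -330.5, 39.2]
ee_rot: [0.007, 0.972, 0.235, 0.003]
force: [-0.6, -1.9, -0.4]
grip_width: -0.001
```

Run:
```python
from h import *
from rig import sense, optics
s=sense();print(s["time_s"],s["eef_pos"],s["force"])
g=lambda im:cv2.convertScaleAbs(im,alpha=2,beta=20)
f=lambda im,x,y,w,h:cv2.resize(im[y:y+h,x:x+w],None,fx=5,fy=5,interpolation=cv2.INTER_CUBIC)
a=optics.capture("scene")["img"];b=optics.capture("side")["img"]
cv2.imwrite("pics/a5.png",np.hstack([f(g(a),225,80,60,80),f(g(b),235,265,60,80)]))
```

```text
2.2667 [ 432.61634677 -330.45997924   39.15271646] [-0.5669533  -1.8642914  -0.37156089]
```

View pics/a5.png

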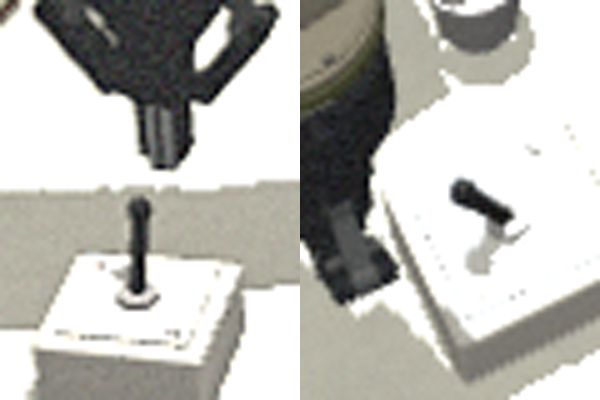

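Tip at (164,165) in the scene crop, matching a true tip height of about 80 mm: offset ≈ 41 mm. Now I push along the box's +x.

Call:
play_rows(
  plan=[
    [12, 6, -5, 0, 0, 0, -1],
    [12, 7, 0, 0, 0, 0, -1],
    [10, 5, 0, 0, 0, 0, -1],
    [8, 4, 0, 0, 0, 0, -1],
    [4, 2, 0, 0, 0, 0, -1],
  ],
)

```text
time_s: 2.78
eef_pos: [484.5, -306.9, 39.6]
ee_rot: [0.011, 0.972, 0.235, 0.005]
force: [-0.7, -1.0, 0.4]
grip_width: -0.003
```

Call:
play_rows(
  plan=[
    [4, 2, 0, 0, 0, 0, -1],
    [4, 2, 0, 0, 0, 0, -1],
    [0, 0, 0, 0, 0, 0, -1],
  ],
)

```text
time_s: 3.03
eef_pos: [495.1, -301.6, 39.9]
ee_rot: [0.012, 0.972, 0.236, 0.006]
force: [-0.5, -0.3, 0.1]
grip_width: 0.0
```

Run:
```python
from h import *
from rig import sense, optics
g=lambda im:cv2.convertScaleAbs(im,alpha=2,beta=20)
f=lambda im,x,y,w,h:cv2.resize(im[y:y+h,x:x+w],None,fx=5,fy=5,interpolation=cv2.INTER_CUBIC)
a=optics.capture("scene")["img"];b=optics.capture("side")["img"];w=optics.capture("wrist")["img"]
cv2.imwrite("pics/a6.png",np.hstack([f(g(a),225,80,50,80),f(g(b),245,265,50,80),cv2.resize(w[60:280,240:400],(290,400))]))
```

```text
(no output)
```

View pics/a6.png

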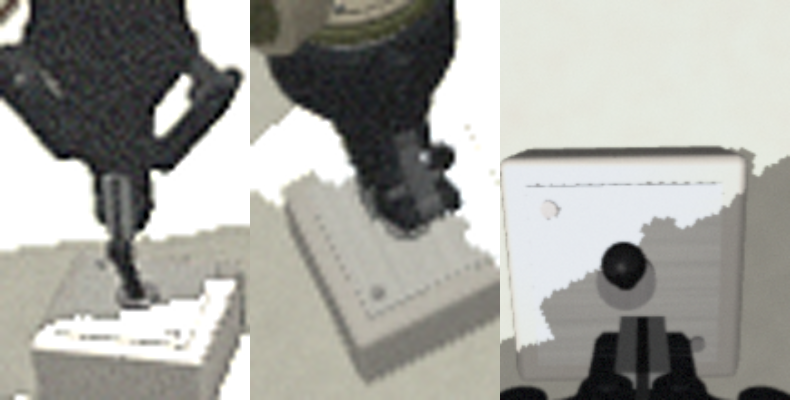

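Run:
```python
from h import *
from rig import optics
d=optics.capture("wrist")
def proj(d,P):
    M=np.array(d["world_to_cam"]);c=M[:3,:3]@P+M[:3,3];return np.array([d["cx"]+d["fx"]*c[0]/-c[2],d["cy"]-d["fy"]*c[1]/-c[2]])
for a in(-.42,0,.42):
    r=45.5*np.sin(a);P=np.array([501+.88*r,-293+.47*r,46+45.5*np.cos(a)])
    print(a,(proj(json.load(open("scene.json")),P)-[225,80])*5,(proj(json.load(open("side.json")),P)-[245,265])*5+[250,0],(proj(d,P)-[240,60])*[290/160,400/220]+[500,0])
```

```text
-0.42 [137.7285251  209.45393097] [366.26088327 191.62332624] [632.58854154 378.17551492]
0 [127.20410214 222.5641437 ] [404.2914848  169.13609691] [631.36684014 327.57939273]
0.42 [117.99577618 249.64261173] [442.88220574 155.47626581] [629.89688669 261.51792462]
```

The main lever is on: the ball sits at (440,155) in the side crop and (623,265) in the wrist crop, matching the predicted "on" positions. Backing away, rising, and travelling to the lamp while turning.

Call:
play_rows(
  plan=[
    [-14, -7, 0, 0, 0, 0, -1],
    [-14, -7, 0, 0, 0, 0, -1],
    [-4, -2, 30, 0, 0, 0, -1],
    [0, 0, 38, 0, 0, 0, -1],
    [0, 0, 30, 0, 0, 0, -1],
  ],
)

```text
time_s: 3.65
eef_pos: [456.0, -316.4, 134.0]
ee_rot: [0.005, 0.972, 0.234, 0.002]
force: [-0.1, 0.2, 0.8]
grip_width: -0.002
```

Call:
play_rows(
  plan=[
    [2, 38, 0, 0, 0, 0.1, -1],
    [2, 38, 0, 0, 0, 0.1, -1],
    [2, 38, 0, 0, 0, 0.1, -1],
    [2, 38, 0, 0, 0, 0.1, -1],
    [2, 38, 0, 0, 0, 0.1, -1],
  ],
)

```text
time_s: 4.07
eef_pos: [465.9, -129.9, 141.7]
ee_rot: [0.011, 0.883, 0.47, 0.008]
force: [1.1, 0.6, -0.2]
grip_width: 0.003
```

Call:
play_rows(
  plan=[
    [2, 38, 0, 0, 0, 0.1, -1],
    [2, 38, 0, 0, 0, 0.1, -1],
    [2, 38, 0, 0, 0, 0.1, -1],
    [2, 38, 0, 0, 0, 0.1, -1],
    [2, 38, 0, 0, 0, 0.1, -1],
  ],
)

```text
time_s: 4.48
eef_pos: [473.7, 67.8, 142.7]
ee_rot: [0.009, 0.732, 0.681, 0.011]
force: [1.0, -0.8, 1.9]
grip_width: -0.001
```

Call:
play_rows(
  plan=[
    [3, 38, 0, 0, 0, 0.09, -1],
    [3, 38, -5, 0, 0, 0.09, -1],
    [3, 38, -15, 0, 0, 0.09, -1],
    [2, 30, -25, 0, 0, 0.055, -1],
    [0, 0, -25, 0, 0, 0, -1],
  ],
)

```text
time_s: 4.9
eef_pos: [486.2, 223.5, 76.5]
ee_rot: [0.011, 0.602, 0.798, 0.018]
force: [0.8, -0.3, -0.1]
grip_width: 0.002
```

Run:
```python
from h import *
from rig import sense, optics
s=sense();print(s["time_s"],s["eef_pos"],s["ee_rot"],s["force"])
d=optics.capture("wrist");json.dump({k:np.array(v).tolist() for k,v in d.items() if k!="img"},open("wrist.json","w"))
cv2.imwrite("pics/w7.png",d["img"])
```

```text
4.9 [486.23276748 223.46029689  76.50431763] [0.01128976 0.60177754 0.79837541 0.01824938] [ 0.83790551 -0.30924322 -0.10578828]
```

View pics/w7.png

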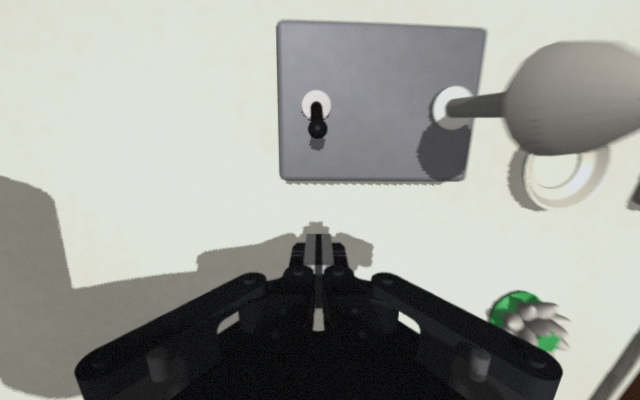

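The wrist view shows the lamp squarely ahead: ball at (317,129), pivot ring at (316,104), post base at (454,108), foot corners at about (278,22), (486,30), (466,181) and (282,180), and the fingers at column 319.

Run:
```python
from h import *
from rig import sense
T=np.array(sense()["eef_pos"])
c=[plane("wrist",p,38) for p in[(278,22),(486,30),(466,181),(282,180)]]
pv=plane("wrist",(316,104),40);b=plane("wrist",(317,129),74);ps=plane("wrist",(454,108),40)
print("corners",*c,np.mean(c,0),"pivot",pv,"ball",b,"post",ps)
v=ps-pv;print("dist",np.hypot(*v[:2]),"yaw",np.degrees(np.arctan2(v[1],v[0])))
for yaw in (np.arctan2(v[1],v[0]),):
    x=np.array([np.cos(yaw),np.sin(yaw)]);y=np.array([-x[1],x[0]])
    print("TCP rel pivot lamp x,y",(T[:2]-pv[:2])@x,(T[:2]-pv[:2])@y,"ball",(b-pv)[:2]@x,(b-pv)[:2]@y,"y dir",y)
```

```text
corners [422.5 348.7  38. ] [570.4 388.9  38. ] [602.8 278.7  38. ] [453.1 238.1  38. ] [512.2 313.6  38. ] pivot [463.6 302.5  40. ] ball [467.8 285.7  74. ] post [567.8 329.9  40. ]
dist 107.74228510663761 yaw 14.732735969722599
TCP rel pivot lamp x,y -1.4894609676029174 -83.79262873826401 ball -0.21050231093162544 -17.31576416959681 y dir [-0.25431055  0.96712261]
```

Call:
play_rows(
  plan=[
    [0, 0, -20, 0, 0, 0, -1],
    [0, 0, -18, 0, 0, 0, -1],
    [0, 0, -12, 0, 0, 0, -1],
    [0, 0, 0, 0, 0, 0, -1],
  ],
)

```text
time_s: 5.28
eef_pos: [482.6, 219.1, 19.8]
ee_rot: [0.008, 0.604, 0.797, 0.013]
force: [-0.2, 0.2, -0.6]
grip_width: 0.005
```

Call:
play_rows(
  plan=[
    [-1, 13, 5, 0, 0, 0, -1],
    [-2, 12, 0, 0, 0, 0, -1],
    [-2, 9, 0, 0, 0, 0, -1],
    [0, 0, 0, 0, 0, 0, -1],
  ],
)

```text
time_s: 5.62
eef_pos: [478.9, 252.4, 28.1]
ee_rot: [0.008, 0.606, 0.795, 0.014]
force: [-0.5, 0.3, -0.9]
grip_width: 0.004
```

Call:
play_rows(
  plan=[
    [-1, 6, 0, 0, 0, 0, -1],
    [-2, 6, 0, 0, 0, 0, -1],
    [-1, 5, 0, 0, 0, 0, -1],
    [-1, 4, 0, 0, 0, 0, -1],
    [-1, 3, 0, 0, 0, 0, -1],
  ],
)

```text
time_s: 6.03
eef_pos: [473.4, 277.5, 29.9]
ee_rot: [0.01, 0.606, 0.795, 0.014]
force: [0.8, -2.4, 1.5]
grip_width: 0.004
```

Call:
play_rows(
  plan=[
    [-1, 4, 0, 0, 0, 0, -1],
    [-1, 3, 0, 0, 0, 0, -1],
    [-1, 3, 0, 0, 0, 0, -1],
    [0, 0, 0, 0, 0, 0, -1],
  ],
)

```text
time_s: 6.37
eef_pos: [469.7, 289.2, 29.7]
ee_rot: [0.009, 0.606, 0.795, 0.014]
force: [-0.7, 0.0, 0.1]
grip_width: -0.001
```

A contact force of about 2.4 N appeared and then dropped to zero, which suggests the snap. Backing off to look.

Call:
play_rows(
  plan=[
    [3, -13, 0, 0, 0, 0, -1],
    [4, -15, 0, 0, 0, 0, -1],
    [4, -15, 0, 0, 0, 0, -1],
    [0, 0, 35, 0, 0, 0, -1],
    [0, 0, 35, 0, 0, 0, -1],
  ],
)

```text
time_s: 6.78
eef_pos: [475.9, 244.4, 94.2]
ee_rot: [0.004, 0.606, 0.796, 0.009]
force: [2.0, 0.5, 1.3]
grip_width: -0.002
```

Run:
```python
from h import *
from rig import sense, optics
s=sense();print(s["time_s"],s["eef_pos"],s["force"])
d=optics.capture("wrist");a=optics.capture("scene")["img"];b=optics.capture("side")["img"]
json.dump({k:np.array(v).tolist() for k,v in d.items() if k!="img"},open("wrist.json","w"))
f=lambda im,x,y,w,h:cv2.resize(im[y:y+h,x:x+w],None,fx=3,fy=3,interpolation=cv2.INTER_CUBIC)
cv2.imwrite("pics/a8.png",np.vstack([d["img"][:230],np.hstack([f(a,226,105,60,60),f(b,240,95,100,60),np.zeros((180,160,3),np.uint8)]),np.hstack([f(b,245,280,70,60),f(a,420,195,100,60),np.zeros((180,130,3),np.uint8)])]))
```

```text
6.7833 [475.9189391  244.35959186  94.24351602] [1.99462125 0.45855975 1.34313783]
```

View pics/a8.png

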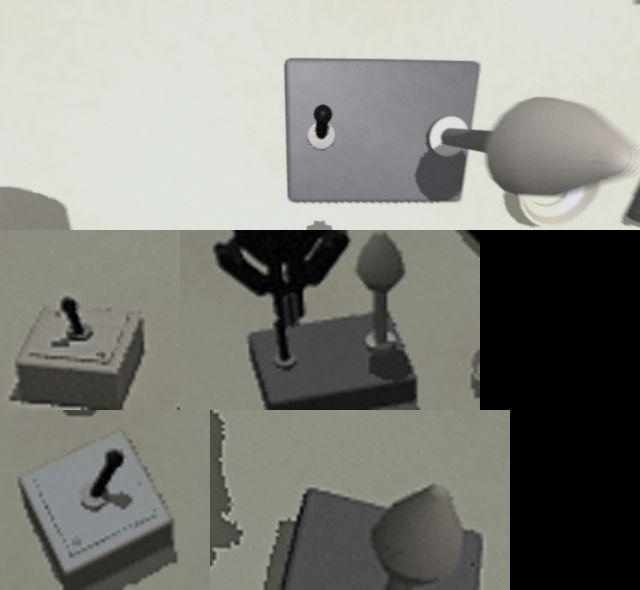

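Both levers are over: in the wrist view the lamp ball at (323,114) lies beyond its pivot at (321,136), and the main lever still leans to its on side. I check that the lamp stayed put and the bystanders are unchanged.

Call:
play_rows(
  plan=[
    [0, -10, 35, 0, 0, 0, -1],
    [-10, -30, 35, 0, 0, 0, -1],
    [-10, -30, 10, 0, 0, 0, -1],
    [0, 0, 0, 0, 0, 0, -1],
    [0, 0, 0, 0, 0, 0, -1],
  ],
)

```text
time_s: 7.35
eef_pos: [454.5, 174.9, 171.2]
ee_rot: [0.003, 0.604, 0.797, 0.008]
force: [-0.6, 0.1, 0.9]
grip_width: 0.002
```

Run:
```python
from h import *
from rig import sense, optics
c=[plane("wrist",p,38) for p in[(287,60),(479,64),(463,202),(290,200)]];print(*c,np.mean(c,0),"pivot",plane("wrist",(321,136),40),"ball",plane("wrist",(323,114),74),"post",plane("wrist",(447,136),40))
s=sense();print(s["time_s"],s["eef_pos"],s["force"],max(abs(np.array(s["dq"]))))
for n in("scene","side"):
    a=cv2.imread(f"pics/{n}0.png",0);b=cv2.cvtColor(optics.capture(n)["img"],cv2.COLOR_BGR2GRAY)
    for k,z,P in[("cupL",23,(505,150)),("cupR",23,(477,-157)),("short",50,(516,-10)),("lamp",38,(513,310))]:
        d=json.load(open(n+".json"));M=np.array(d["world_to_cam"]);q=M[:3,:3]@np.array([*P,z])+M[:3,3]
        u=int(d["cx"]-d["fx"]*q[0]/q[2]);v=int(d["cy"]+d["fy"]*q[1]/q[2]);r=14 if k[0]=='c' else 18 if k=="short" else 30
        t=a[v-r:v+r,u-r:u+r];m=cv2.minMaxLoc(cv2.matchTemplate(b[v-r-8:v+r+8,u-r-8:u+r+8],t,cv2.TM_CCOEFF_NORMED));print(n,k,round(m[1],3),np.array(m[3])-8)
    if n=="side":
        for k,u,v in[("stand",372,250),("lotus",369,178),("pot",367,308),("dish",350,142)]:
            m=cv2.minMaxLoc(cv2.matchTemplate(b[v-28:v+28,u-28:u+28],a[v-20:v+20,u-20:u+20],cv2.TM_CCOEFF_NORMED));print(k,round(m[1],3),np.array(m[3])-8)
```

```text
[422.2 350.4  38. ] [572.4 390.4  38. ] [606.6 278.2  38. ] [452.3 238.6  38. ] [513.375 314.4    38.   ] pivot [464.  300.6  40. ] ball [459.8 317.4  74. ] post [567.8 329.5  40. ]
7.35 [454.46510733 174.94236252 171.15171498] [-0.57798296  0.0971472   0.93966442] 0.03698977337783998
scene cupL 0.905 [0 0]
scene cupR 0.999 [0 0]
scene short 0.622 [0 0]
scene lamp 0.889 [0 0]
side cupL 0.999 [0 0]
side cupR 1.0 [0 0]
side short 0.557 [0 0]
side lamp 0.824 [0 0]
stand 0.999 [0 0]
lotus 1.0 [0 0]
pot 1.0 [0 0]
dish 0.999 [0 0]
```

Lamp and bystanders have not moved. The short box matched only weakly, probably because of the arm's shadow, so I use the last picture on it.

Run:
```python
from h import *
from rig import optics
f=lambda im,x,y,w,h:cv2.resize(cv2.convertScaleAbs(im[y:y+h,x:x+w],alpha=1.5),None,fx=5,fy=5,interpolation=cv2.INTER_CUBIC)
r=[]
for n,x,y in(("scene",308,160),("side",255,185)):
    r.append(np.vstack([f(cv2.imread(f"pics/{n}0.png"),x,y,64,56),f(optics.capture(n)["img"],x,y,64,56)]))
cv2.imwrite("pics/s9.png",np.hstack(r))
```

```text
(no output)
```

View pics/s9.png

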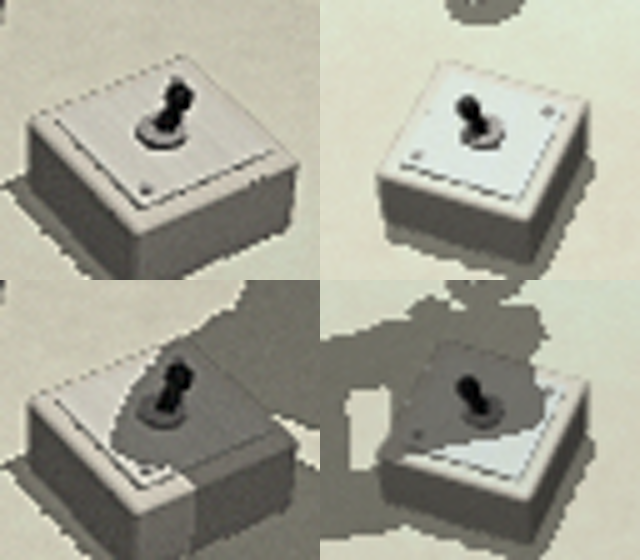

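The short lever is unchanged: the ball is at the same place in both before/after pairs, and only the arm's shadow differs. Handing in.

```bash
python3 -c "
from rig import ctrl
print(ctrl.finish_job())"
```

```text
the job is handed in; nothing more can be done
None
```

I pushed the main box's long lever over first, then the lamp's lever. Both were on their "on" sides in the last pictures of them. The job was handed in at about 7.5 s, with the arm clear of everything.

- **Lamp:** its foot, lever pivot and post measured within about 2–4 mm of where they were before the push. That is within measuring error, so it did not slide noticeably.
- **Bystanders:** both cups, the stand, lotus, pot and dish matched the first pictures with no pixel shift in the side view.
- **Short lever:** the automatic match was poor (0.56–0.62). The picture showed only the arm's shadow across the box, with the lever still off.
- **Disagreement:** in the cameras the fingertips sat about 40 mm higher than the reported tool point, contrary to the description. I corrected for this by eye. My first try at the main lever passed above it without touching anything.
- **Forces:** the largest force reported at the end of any move was about 3 N, during the lamp push.

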